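# Fetch the brush rest from behind the spool and the can

### The job

We need the yellow brush rest in the aluminium seat block, but the wire spool and the blue can stand in its way on the green keyhole rack. First stand both upright on the black mat; then slide the rest along its slot to the wide end, lift it out and lower its stud into the hole of the seat block so that its base lies flat on top. With the rest seated, stand the spool back centred on the red mark and the can centred on the blue mark, and leave the amber glass bottle alone throughout.

Things in the scene. Friction and masses are not known exactly. Their poses are not given: they have to be found in the camera images.
- spool: Spool of brass and copper wire with red end flanges, standing upright: a cylinder 56 mm in diameter, 100 mm tall, about 0.35 kg, loose. Origin at the centre of its underside, z up. It starts standing on the red mark.
- can: Blue can with a white band and a small steel disc on top, standing upright: a cylinder 56 mm in diameter, 100 mm tall, about 0.3 kg, loose. Origin at the centre of its underside, z up. It starts standing on the blue mark.
- rest: Yellow brush rest, loose, 0.2 kg. Origin: centre of the underside of its round base (60 mm wide, 8 thick), z up. Grip block on the base: 44 mm along x, 22 along y (grip across this), from 8 to 45 mm above the origin; notch in the top 20 wide, 9 deep. Stud below: neck 9 mm dia, 12 long, then head 20 mm dia, 6 thick. Starts with neck in the slot, head under the plate, base on it; turned up to 35 degrees.
- rack: Green steel rack, fixed, 210 mm (x) by 190 mm (y). Origin on the table under its centre, z up, x roughly away from the robot. Flat top plate 6 mm thick, upper face 50 mm above the table, hollow below. Slot 12 mm wide along y = 0, closed at x = +61 mm, opening into a 36 mm square hole (the wide end) at x = -60 mm, nearer the robot. The neck of the rest starts at x = +35 to +53 and slides easily.
- red_mark: Flat red disc painted on the rack plate, 72 mm in diameter; its rim shows round the foot of the spool at the start. Origin at its centre, on the plate (50 mm above the table). Place of the spool. The two marks are 92 mm apart, one on each side of the slot; which is left or right varies.
- blue_mark: Flat blue disc painted on the rack's plate on the other side of the slot, 72 mm in diameter; its rim shows round the foot of the can at the start. Origin at its centre, at the height of the plate (50 mm above the table). Place of the can.
- mat: Black rubber mat with grey edge strips on its two short edges, fixed flat on the table, 220 mm along its x, 140 mm along its y, 2 mm thick; x points roughly away from the robot. Origin at its centre on the table. The side area for the spool and the can; lies left or right of the rack.
- seat: Aluminium seat block, fixed, 104 mm square, 50 mm tall, with low dark clamp feet on its -x and +x sides. Origin on the table under its centre, z up. A 36 mm square hole in the middle goes right through to the table; the stud of the rest goes in, and the base then lies on the top face, 50 mm above the table. Lies on the other side of the rack from the mat.
- glass_bottle: Amber glass bottle with a black cap, 48 mm in diameter, 120 mm tall, loose; origin at the centre of its underside. Not to be moved.
Mind the look-alikes: they are no part of the job. What is meant by the rest is not turquoise, and is the larger of those in its own colour.

How it is judged (in metres and radians):
On the way, in this order (a step that is already met when the one before it is completed fails the run):
1. the spool and the can both stand upright on the mat (x of spool in the frame of mat between -0.095 and 0.095 m and y of spool in the frame of mat between -0.055 and 0.055 m and z of each of spool, can in the frame of mat below 0.008 m and angle between each of spool, can's own z axis and vertical below 0.1 rad and linear speed of each of spool, can below 0.03 m/s and x of can in the frame of mat between -0.095 and 0.095 m and y of can in the frame of mat between -0.055 and 0.055 m), for 0.2 s.
2. the rest is seated in the seat block while the spool and the can still stand on the mat (all of step 1 and horizontal distance between rest and seat below 0.013 m and z of rest in the frame of seat between 0.044 and 0.055 m and angle between rest's own z axis and vertical below 0.08 rad), for 0.2 s.
At the end, for the whole second after the job is handed in: Rest in the seat block: stud in the hole (within 13 mm of centre), base flat on top (height within 5 mm, tilt under 0.08 rad). Spool and can upright on the rack, within 12 mm of the centres of the red and the blue mark respectively. All released and at rest (horizontal distance between rest and seat below 0.013 m and z of rest in the frame of seat between 0.044 and 0.055 m and angle between each of rest, spool, can's own z axis and vertical below 0.08 rad and horizontal distance between spool and red_mark below 0.012 m and z of spool in the frame of red_mark between -0.004 and 0.006 m and horizontal distance between can and blue_mark below 0.012 m and z of can in the frame of blue_mark between -0.004 and 0.006 m and linear speed of each of spool, can, rest below 0.02 m/s and angular speed of each of spool, can, rest below 0.2 rad/s); the robot touches nothing.
It fails at once if the glass bottle is moved by more than 20 mm or tipped (distance of glass_bottle from where it was at the start of the episode above 0.02 m or angle between glass_bottle's own z axis and vertical above 0.3 rad).
It also fails if it takes over 141 s, if anything falls off the work surface, if the arm or the gripper's body presses on something with over 40 N, if the wrist force passes 120 N, or if a joint passes its speed limit or range.

### The arm

A 7-joint arm with a two-finger parallel gripper is mounted at the origin on the work surface. World frame = base frame: x ahead of the robot, y to its left, z up, the work surface at z = 0. Lengths are in mm, angles in rad, forces in N, time in s.
With the tool pointing down it reaches from about 400 to 850 mm from the base axis. Payload 4.5 kg.
Tool frame: the origin (TCP) lies at the very end of the fingers, on their centre line; the grasp point (between the pads) lies 19 mm behind it; x points along the fingers, y is the direction in which the jaws open and shut, and the axes are right-handed (so a half turn about x gives the same grasp; the last joint's range is limited). The gripper opens to 85 mm and grips with 20 to 120 N. Pads are 22 mm wide; open, the fingers measure 114 mm over their backs; the gripper's body (76 mm by 85 mm) begins 54 mm behind the grasp point. The pads swing forward as they close: fully open they stand 13 mm farther back than shut.
Start: joints at [-1.314, 0.689, -0.195, 1.565, 0.157, 0.902, -0.215], TCP at [138.079, 609.581, 231.317] pointing down, gripper open.
Joint ranges: [-3.01, 3.01], [-0.46, 2.08], [-1.47, 1.51], [0.13, 2.56], [-1, 4.14], [0.04, 2.09], [-2.66, 2.66]. Speed limits (rad/s): [2.57, 2.57, 3.14, 3.14, 3.14, 3.14, 3.14].

### API

Orientations are given as a rotation vector (axis times angle).
In Python, from rig import * gives the robot as it stands.
- The arm moves only by the tool jog_arm, never from a script. Its argument "commands" is a list of rows, each a list of 3 entries, a list of its own where there are three numbers: the shift along the tool's x, y, z in mm, then the turn, a rotation vector about the tool's x, y, z in rad, then the opening in per cent of the stroke, from 0 (shut) to 100 (fully open). A call has exactly 5 rows; each row is the pose to reach, as a shift and turn from the pose commanded when the call began, along the tool's axes at that moment; what a row does not reach only later rows make up. A row lasts 1/12 s, in which the tool goes at most 41.7 mm and 7.16 degrees, less where a joint would pass 70% of its speed; a pose out of reach is approached as far as the arm can. A call with a gripper value outside its range is refused whole. The fingers move at their own pace and stop on an object; "force" is the grip in N (left out, the last holds). Time passes only in rows, so rows that repeat a pose let the fingers close, or fill a call up. It gives the time, the measured TCP pose, the force and the opening at its end, in the units of the state.
- get_state(): the state, without advancing time (a new reading comes with each control period).
- grab_frame(name): name is "scene" or "top"; returns a dict with "frame" (420x560x3 uint8, red, green, blue), "fovy" (degrees; the focal length in pixels is half the picture's height over the tangent of half this angle, whatever the lens; pixels are square), "cx", "cy" (the principal point, pixels), "origin" and "orientation" of the camera in the world. Camera axes: x right, y down, z forward; pixel columns grow to the right and rows downward; lengths in mm; the calibration is good to about 2 mm. A picture is of the moment at which its call begins. There is no depth.
- close_job(): hands the job in, once; it reports no verdict.
The state is a dict: "time_s": time; "qpos": joint angles; "joint_velocities": joint speeds; "tau": joint torques, N m; "tcp_pos": TCP position; "tool_rot": TCP orientation; "force": force on the tool from outside, world axes, zero at the start; "wrist_torque": the same for the moment, N m; "finger_gap": finger opening in mm.
Only numpy, scipy, OpenCV 4.12 (cv2) and the standard library are available. Lean on these libraries where they do the work, as an engineer would, in place of code of your own. Each camera call takes 0.05 s, during which the arm holds its last target. There are 200 camera calls.

## Working session

There is one attempt and no reset: what is moved stays moved. The work goes in short steps, Python scripts to look and compute and a tool call to move; the robot and the scene stay as the last step left them, time stands still between calls to the robot, and variables do not carry over. Pictures are saved under pics/ and viewed, about 12 in all and at most 16, crops included, and the job is handed in when it is done.

Besides the shell and the picture viewer there is one more tool, called after "Emit:" as name([rows], argument=value, ...), one row to a line, values as JSON. jog_arm: Moves the arm, as the interface text tells. Its arguments: {"type":"object","properties":{"commands":{"type":"array","items":{"type":"array"}},"force":{"type":"number"}},"required":["commands"]}

```bash
ls; mkdir -p pics
cat > h.py <<'E'
from rig import *
import numpy as np, cv2
from scipy.spatial.transform import Rotation as R
def rot(o):
    o=np.array(o,float)
    if o.shape==(3,3): return o
    return R.from_rotvec(o).as_matrix() if o.size==3 else R.from_quat(o).as_matrix()
def snap(n,f):
    d=grab_frame(n); cv2.imwrite('pics/'+f,d['frame'][:,:,::-1]); return d
def foc(d): return d['frame'].shape[0]/2/np.tan(np.radians(d['fovy'])/2)
def ray(d,u,v,z):
    """pixel -> world point on plane z"""
    f=foc(d); r=rot(d['orientation'])@np.array([(u-d['cx'])/f,(v-d['cy'])/f,1]); o=np.array(d['origin'],float)
    return o+r*(z-o[2])/r[2]
def proj(d,p):
    c=rot(d['orientation']).T@(np.array(p,float)-np.array(d['origin'])); f=foc(d)
    return f*c[0]/c[2]+d['cx'],f*c[1]/c[2]+d['cy']
def totool(target):
    """shift in tool axes from the current pose to world target"""
    s=get_state(); return rot(s['tool_rot']).T@(np.array(target,float)-s['tcp_pos'])
E
python3 - <<'E'
from h import *
s=get_state(); print(s); print(rot(s['tool_rot']).round(3))
for n in('scene','top'):
    d=snap(n,n+'0.png'); print({k:v for k,v in d.items() if k!='frame'})
E
```

```text
pics
{'time_s': 0.0, 'qpos': array([-1.31421192,  0.68998312, -0.1945488 ,  1.56636228,  0.15731713,
        0.90247835, -0.21510897]), 'joint_velocities': array([ 8.36520810e-05, -8.17690780e-04, -1.38217895e-03,  5.51503897e-06,
        7.77848261e-04, -5.03677948e-04, -1.63747635e-04]), 'tau': array([-2.85412616e-04, -5.39600623e+01, -1.26651619e+00, -1.58538151e+01,
        9.16808465e-03,  9.33792646e-03,  1.19874764e-05]), 'tcp_pos': array([137.98173217, 608.91107991, 230.48059904]), 'tool_rot': array([ 0.17337831,  1.56379848, -0.17626305]), 'force': array([ 0.10547106,  0.60672815, -0.77964724]), 'wrist_torque': array([-0.03712636, -0.00062005,  0.00120182]), 'finger_gap': 85.30158782542722}
[[-0.     0.221  0.975]
 [-0.002  0.975 -0.221]
 [-1.    -0.002  0.   ]]
{'fovy': 53.54855505113521, 'cx': 280.892015009686, 'cy': 206.186245067245, 'origin': array([1048.16868215,   64.38334961,  711.41573214]), 'orientation': array([-1.65712199, -2.04996835,  0.68002344])}
{'fovy': 47.189473394479016, 'cx': 284.467175447474, 'cy': 204.24016621987042, 'origin': array([513.65010205,   1.07910715, 926.15132168]), 'orientation': array([-2.17776293,  2.18866467, -0.05996746])}
```

View pics/scene0.png

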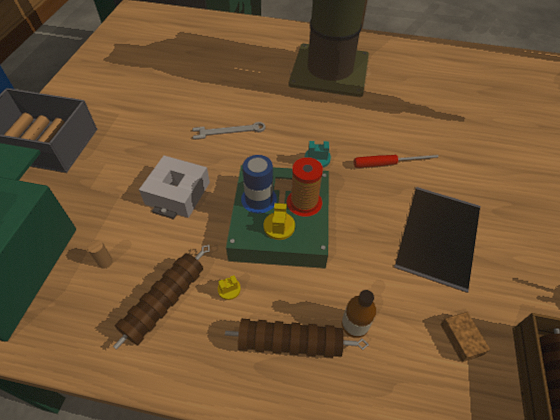

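View pics/top0.png

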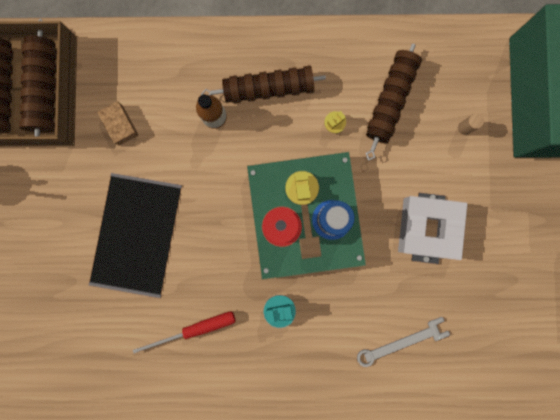

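The scene view shows the yellow rest on the rack at (279,223), with the can at (258,183) and the spool at (306,186). The mat is at (438,240), the seat at (174,188) and the bottle at (359,315).

What could be taken for the rest, in top pixels: the yellow one on the rack (302,188), a smaller yellow one at (335,122) and a turquoise one at (280,312). I choose the larger yellow one, on the rack, and check it in a close crop.

Run:
```python
from h import *
d=grab_frame('top'); im=d['frame'][:,:,::-1].copy(); hsv=cv2.cvtColor(im,cv2.COLOR_BGR2HSV)
cv2.imwrite('pics/crop1.png',cv2.resize(im[145:285,235:475],None,fx=3.3,fy=3.3,interpolation=cv2.INTER_CUBIC))
def comps(name,lo,hi,z,roi=None,mn=60):
    m=cv2.inRange(hsv,np.array(lo),np.array(hi))
    if roi: k=np.zeros_like(m); k[roi[2]:roi[3],roi[0]:roi[1]]=255; m&=k
    n,l,st,c=cv2.connectedComponentsWithStats(m)
    for i in range(1,n):
        if st[i,4]>mn:
            p=np.argwhere(l==i)[:,::-1].astype(np.float32); rr=cv2.minAreaRect(p)
            print(name,st[i],c[i].round(1),'minrect',np.round(rr[0],1),np.round(rr[1],1),round(rr[2],1),'W',ray(d,*rr[0],z)[:2].round(1), 'box',[ray(d,*q,z)[:2].round(0).tolist() for q in cv2.boxPoints(rr)])
comps('green',(60,60,20),(90,255,140),50,(235,375,145,285),200)
comps('yellow',(22,150,100),(35,255,255),58)
comps('red',(0,180,90),(6,255,255),150,(255,310,190,260))
comps('blue',(105,100,30),(125,255,255),150,(300,365,190,260))
comps('black',(0,0,0),(180,255,40),2,(80,190,165,305),500)
comps('grey',(0,0,110),(180,40,255),50,(390,475,185,270),200)
comps('disc',(0,0,110),(180,60,255),150,(315,355,200,240),50)
comps('amber',(0,0,0),(180,255,45),120,(190,225,85,115),20)
```

```text
green [ 248  153  117  125 6941] [305.3 214.2] minrect [305.7 215.4] [113.4 103.2] 82.1 W [550.4 -28.6] box [[641.0, 79.0], [666.0, -109.0], [461.0, -134.0], [436.0, 51.0]]
yellow [325 113  21  20 306] [335.4 122.5] minrect [335.  122.5] [19. 20.] 90.0 W [719.7 -83.1] box [[737.0, -65.0], [737.0, -102.0], [702.0, -101.0], [702.0, -65.0]]
yellow [288 173  31  32 585] [302.8 188.6] minrect [302.5 188.4] [29.1 30. ] 18.4 W [599.1 -23. ] box [[582.0, 11.0], [634.0, -7.0], [617.0, -57.0], [565.0, -39.0]]
red [263 208  38  38 962] [281.7 226.4] minrect [281.8 226.4] [37.1 36.9] 14.0 W [528.5  13.5] box [[507.0, 50.0], [565.0, 35.0], [550.0, -23.0], [492.0, -8.0]]
blue [312 200  42  39 736] [330.7 219.6] minrect [332.3 218.8] [38.2 40.3] 45.0 W [540.5 -68. ] box [[540.0, -23.0], [585.0, -70.0], [542.0, -113.0], [496.0, -66.0]]
black [  91  178   89  115 7388] [135.1 235. ] minrect [134.9 234.8] [ 70.5 106.8] 10.7 W [516.6 298.7] box [[429.0, 383.0], [631.0, 349.0], [605.0, 214.0], [404.0, 250.0]]
grey [ 399  195   68   67 3266] [433.8 227.6] minrect [432.2 228.3] [63.4 66.7] 5.7 W [ 525.7 -257.9] box [[472.0, -194.0], [592.0, -208.0], [580.0, -322.0], [460.0, -307.0]]
disc [326 206  23  23 421] [337.  217.3] minrect [337. 217.] [22. 22.] 90.0 W [543.3 -75.7] box [[561.0, -58.0], [561.0, -94.0], [526.0, -93.0], [526.0, -58.0]]
amber [199  95  13  14 136] [204.9 101.4] minrect [204.8 101.3] [12.7 12. ] 45.0 W [743.3 144.6] box [[744.0, 160.0], [759.0, 145.0], [743.0, 130.0], [728.0, 144.0]]
```

View pics/crop1.png

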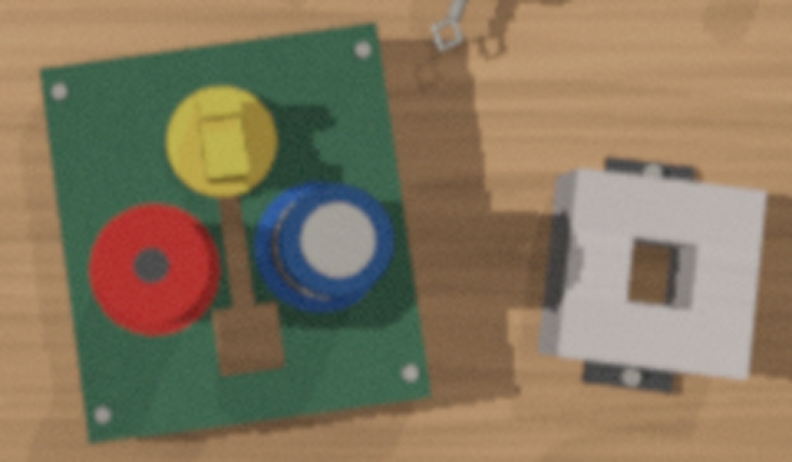

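The crop confirms the choice: the larger yellow rest is in the slot, with its block almost in line with the slot (crop (225,145)). The spool is at crop (154,269), the can at (338,240), the wide hole at (249,339) and the seat hole at (662,273). Next I move toward the spool while turning the jaws onto the rack's y axis.

Emit:
jog_arm([
  [[0,-28,29],[-0.12,0,0],85],
  [[0,-56,58],[-0.24,0,0],85],
  [[0,-84,87],[-0.358,0,0],85],
  [[0,-112,116],[-0.358,0,0],85],
  [[0,-140,145],[-0.358,0,0],85],
], force=40)

```text
time_s: 0.57
tcp_pos: [249.2, 439.1, 231.1]
tool_rot: [-0.107, 1.568, 0.106]
force: [1.6, 0.1, -1.0]
finger_gap: 72.9
```

Run:
```python
from h import *
s=get_state(); print(s['time_s'],s['tcp_pos'].round(1),s['qpos'].round(2),s['finger_gap'],s['force'].round(1)); print(rot(s['tool_rot']).round(3))
print(totool((528.5,13.5,170)).round(1))
d=grab_frame('top')
c=lambda x,y,z:ray(d,235+(x+.5)/3.3-.5,145+(y+.5)/3.3-.5,z)[:2]
rc=[c(*p,50) for p in((41,68),(377,23),(430,397),(88,441))]; print('rack',np.round(rc,1).tolist(),np.mean(rc,0))
h=[c(*p,50) for p in((212,310),(278,303),(285,367),(221,375))];print('wide',np.round(h,1).tolist(),np.mean(h,0))
st=[c(*p,50) for p in((578,168),(765,190),(748,379),(558,355))];print('seat',np.round(st,1).tolist(),np.mean(st,0))
sh=[c(*p,50) for p in((635,240),(695,243),(690,307),(628,302))];print('seathole',np.round(sh,1).tolist(),np.mean(sh,0))
```

```text
0.5667 [249.2 439.1 231.1] [-0.94  0.55 -0.33  1.92  0.25  0.72  0.29] 72.9133260951024 [ 1.6  0.1 -1. ]
[[-0.    -0.136  0.991]
 [-0.     0.991  0.136]
 [-1.    -0.    -0.   ]]
[  61.2 -459.5  219. ]
rack [[643.1, 78.4], [667.2, -108.8], [460.1, -135.0], [436.9, 52.5]] [551.83396206 -28.21592739]
wide [[508.2, -15.9], [511.9, -52.3], [476.8, -55.8], [472.6, -20.6]] [492.40663456 -36.13865553]
seat [[585.6, -218.6], [572.8, -321.2], [469.2, -308.9], [482.8, -205.4]] [ 527.60651836 -263.52326711]
seathole [[545.6, -249.1], [543.8, -281.9], [508.7, -278.3], [511.6, -244.4]] [ 527.42695315 -263.41631306]
```

Emit:
jog_arm([
  [[0,-36,17],[0,0,0],85],
  [[0,-72,34],[0,0,0],85],
  [[0,-108,51],[0,0,0],85],
  [[0,-144,68],[0,0,0],85],
  [[0,-180,85],[0,0,0],85],
])

```text
time_s: 1.03
tcp_pos: [357.7, 272.6, 231.3]
tool_rot: [-0.107, 1.568, 0.107]
force: [2.2, -0.6, -0.2]
finger_gap: 72.5
```

Emit:
jog_arm([
  [[0,-36,17],[0,0,0],85],
  [[0,-72,34],[0,0,0],85],
  [[0,-108,51],[0,0,0],85],
  [[0,-144,68],[0,0,0],85],
  [[0,-180,85],[0,0,0],85],
])

```text
time_s: 1.45
tcp_pos: [466.3, 105.5, 231.3]
tool_rot: [-0.106, 1.568, 0.106]
force: [0.5, 0.0, -0.9]
finger_gap: 72.6
```

Emit:
jog_arm([
  [[10,-36,17],[0,0,0],85],
  [[20,-72,34],[0,0,0],85],
  [[40,-98,49],[0,0,0],85],
  [[50,-98,49],[0,0,0],85],
  [[50,-98,49],[0,0,0],85],
])

```text
time_s: 1.87
tcp_pos: [526.4, 14.5, 178.8]
tool_rot: [-0.103, 1.573, 0.102]
force: [-0.5, 1.1, -0.1]
finger_gap: 72.8
```

Run:
```python
from h import *
d=snap('scene','s1.png'); t=grab_frame('top')
cv2.imwrite('pics/s1.png',np.vstack([cv2.resize(d['frame'][110:270,160:360,::-1],None,fx=2.0,fy=2.0),cv2.resize(t['frame'][150:270,220:420,::-1],None,fx=2,fy=2)]))
s=get_state(); print(s['tcp_pos'].round(1),s['qpos'].round(2),s['finger_gap'],totool((529.3,14.2,105)).round(1))
```

```text
[526.6  17.9 181.1] [ 0.09  0.65 -0.35  1.91  0.35  0.65  1.24] 72.37957570737294 [76.  -4.1  2.3]
```

View pics/s1.png

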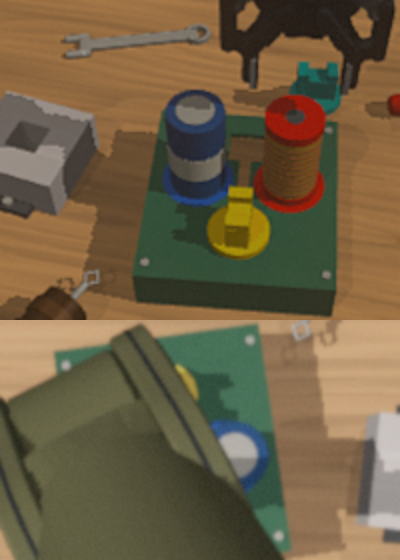

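The view shows the open fingers at crop (250,80) and (350,80), straddling the spool top at (295,117). They are well clear of the can at (196,105). Next I descend and grip.

Emit:
jog_arm([
  [[25,-3,2],[0,0,0],85],
  [[50,-3,2],[0,0,0],85],
  [[75,-3,2],[0,0,0],85],
  [[75,-3,2],[0,0,0],85],
  [[75,-3,2],[0,0,0],30],
])

```text
time_s: 2.38
tcp_pos: [529.0, 15.7, 106.6]
tool_rot: [-0.108, 1.569, 0.109]
force: [-0.6, -0.6, 0.9]
finger_gap: 62.0
```

Emit:
jog_arm([
  [[0,0,0],[0,0,0],30],
  [[0,0,0],[0,0,0],30],
  [[0,0,0],[0,0,0],30],
  [[0,0,0],[0,0,0],30],
  [[0,0,0],[0,0,0],30],
])

```text
time_s: 2.8
tcp_pos: [530.5, 14.4, 107.6]
tool_rot: [-0.106, 1.566, 0.107]
force: [-1.1, -0.3, 6.8]
finger_gap: 55.7
```

Emit:
jog_arm([
  [[-15,0,0],[0,0,0],30],
  [[-35,0,0],[0,0,0],30],
  [[-55,0,0],[0,0,0],30],
  [[-75,0,0],[0,0,0],30],
  [[-75,0,0],[0,0,0],30],
])

```text
time_s: 3.22
tcp_pos: [531.9, 14.2, 184.6]
tool_rot: [-0.105, 1.562, 0.106]
force: [0.5, -0.5, -2.0]
finger_gap: 55.0
```

Run:
```python
from h import *
s=get_state(); print(s['tcp_pos'].round(1),s['finger_gap'],s['force'].round(1),totool((457,309,s['tcp_pos'][2])).round(1))
```

```text
[531.9  14.2 184.6] 55.04112134215864 [ 0.5 -0.5 -2. ] [-2.000e-01  3.021e+02 -3.460e+01]
```

Emit:
jog_arm([
  [[0,20,-2],[0,0,0],30],
  [[0,55,-6],[0,0,0],30],
  [[0,92,-10],[0,0,0],30],
  [[0,130,-14],[0,0,0],30],
  [[0,168,-18],[0,0,0],30],
])

```text
time_s: 3.63
tcp_pos: [488.2, 178.9, 180.4]
tool_rot: [-0.106, 1.569, 0.105]
force: [1.0, -0.6, -2.6]
finger_gap: 54.9
```

Emit:
jog_arm([
  [[0,38,-4],[0,0,0],30],
  [[0,75,-8],[0,0,0],30],
  [[0,105,-12],[0,0,0],30],
  [[0,125,-15],[0,0,0],30],
  [[0,134,-16],[0,0,0],30],
])

```text
time_s: 4.05
tcp_pos: [452.9, 312.9, 180.5]
tool_rot: [-0.109, 1.569, 0.113]
force: [-0.5, 0.2, -1.6]
finger_gap: 55.2
```

Emit:
jog_arm([
  [[20,0,0],[0,0,0],30],
  [[50,0,0],[0,0,0],30],
  [[80,0,0],[0,0,0],30],
  [[102,0,0],[0,0,0],30],
  [[110,0,0],[0,0,0],30],
])

```text
time_s: 4.47
tcp_pos: [453.9, 305.4, 67.7]
tool_rot: [-0.109, 1.573, 0.101]
force: [-0.2, -0.5, -2.1]
finger_gap: 55.1
```

Run:
```python
from h import *
s=get_state(); print(s['tcp_pos'].round(1),s['finger_gap'],s['force'].round(1),totool((457,309,59)).round(1))
```

```text
[453.9 305.4  67.7] 55.06355722720076 [-0.2 -0.5 -2.1] [8.7 3.1 3.6]
```

Emit:
jog_arm([
  [[2,0,0],[0,0,0],30],
  [[4,0,0],[0,0,0],30],
  [[6,0,0],[0,0,0],30],
  [[6,0,0],[0,0,0],30],
  [[6,0,0],[0,0,0],30],
])

```text
time_s: 4.88
tcp_pos: [456.0, 309.0, 66.3]
tool_rot: [-0.105, 1.567, 0.107]
force: [-0.9, -0.2, -3.5]
finger_gap: 55.1
```

Emit:
jog_arm([
  [[1,0,0],[0,0,0],30],
  [[2,0,0],[0,0,0],30],
  [[2,0,0],[0,0,0],30],
  [[2,0,0],[0,0,0],30],
  [[2,0,0],[0,0,0],30],
])

```text
time_s: 5.3
tcp_pos: [455.3, 308.7, 63.4]
tool_rot: [-0.106, 1.568, 0.106]
force: [-0.2, -0.0, -2.7]
finger_gap: 55.1
```

Emit:
jog_arm([
  [[1,0,0],[0,0,0],30],
  [[2,0,0],[0,0,0],30],
  [[3,0,0],[0,0,0],30],
  [[3,0,0],[0,0,0],30],
  [[3,0,0],[0,0,0],30],
])

```text
time_s: 5.72
tcp_pos: [455.2, 308.6, 60.2]
tool_rot: [-0.106, 1.568, 0.106]
force: [0.2, 0.2, -1.8]
finger_gap: 55.6
```

Emit:
jog_arm([
  [[1,0,0],[0,0,0],30],
  [[2,0,0],[0,0,0],30],
  [[2,0,0],[0,0,0],30],
  [[2,0,0],[0,0,0],30],
  [[2,0,0],[0,0,0],30],
])

```text
time_s: 6.13
tcp_pos: [455.5, 308.7, 59.6]
tool_rot: [-0.106, 1.567, 0.106]
force: [-2.5, -1.9, 10.0]
finger_gap: 55.4
```

Emit:
jog_arm([
  [[0,0,0],[0,0,0],85],
  [[0,0,0],[0,0,0],85],
  [[0,0,0],[0,0,0],85],
  [[0,0,0],[0,0,0],85],
  [[-10,0,0],[0,0,0],85],
])

```text
time_s: 6.55
tcp_pos: [454.4, 308.0, 67.1]
tool_rot: [-0.108, 1.571, 0.105]
force: [0.8, 0.2, -0.0]
finger_gap: 72.2
```

Emit:
jog_arm([
  [[-25,0,0],[0,0,0],85],
  [[-55,0,0],[0,0,0],85],
  [[-85,0,0],[0,0,0],85],
  [[-115,0,0],[0,0,0],85],
  [[-120,0,0],[0,0,0],85],
])

```text
time_s: 6.97
tcp_pos: [457.4, 310.6, 193.6]
tool_rot: [-0.102, 1.561, 0.11]
force: [0.3, 0.6, 0.7]
finger_gap: 72.3
```

Run:
```python
from h import *
s=get_state(); print(s['tcp_pos'].round(1),s['finger_gap'],s['force'].round(1),totool((542.5,-75.8,185)).round(1),s['time_s'])
d=grab_frame('scene')
cv2.imwrite('pics/s2.png',np.vstack([cv2.resize(d['frame'][110:310,160:520,::-1],None,fx=2.0,fy=2.0)]))
```

```text
[457.4 310.6 193.6] 72.33902601387788 [0.3 0.6 0.7] [   7.  -394.4   32.3] 6.9667
```

View pics/s2.png

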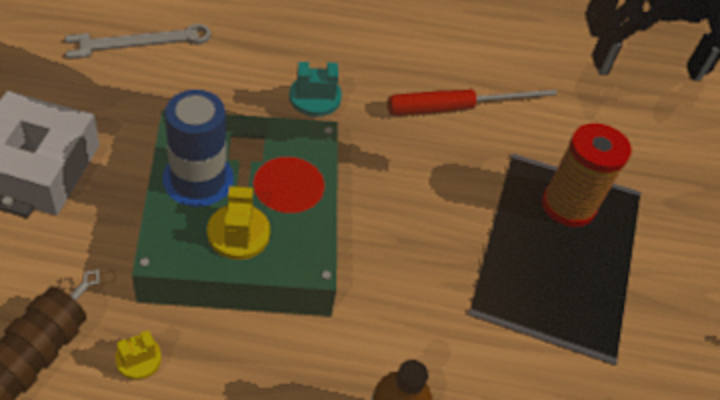

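The spool stands upright on the mat (crop (588,175)) and the red mark is clear at (289,184). Next is the can.

Emit:
jog_arm([
  [[0,-25,2],[0,0,0],85],
  [[0,-65,5],[0,0,0],85],
  [[0,-105,8],[0,0,0],85],
  [[0,-145,11],[0,0,0],85],
  [[0,-185,14],[0,0,0],85],
])

```text
time_s: 7.43
tcp_pos: [493.5, 125.3, 187.6]
tool_rot: [-0.107, 1.57, 0.106]
force: [0.8, -0.7, 0.5]
finger_gap: 72.6
```

Emit:
jog_arm([
  [[0,-40,3],[0,0,0],85],
  [[0,-80,6],[0,0,0],85],
  [[0,-120,9],[0,0,0],85],
  [[0,-160,12],[0,0,0],85],
  [[0,-190,15],[0,0,0],85],
])

```text
time_s: 7.85
tcp_pos: [533.8, -63.5, 187.3]
tool_rot: [-0.105, 1.571, 0.102]
force: [0.3, -0.3, -1.1]
finger_gap: 72.4
```

Emit:
jog_arm([
  [[0,-18,2],[0,0,0],85],
  [[0,-18,2],[0,0,0],85],
  [[0,-18,2],[0,0,0],85],
  [[0,-18,2],[0,0,0],85],
  [[0,-18,2],[0,0,0],85],
])

```text
time_s: 8.27
tcp_pos: [538.5, -74.6, 188.0]
tool_rot: [-0.107, 1.569, 0.109]
force: [0.5, -0.5, 0.2]
finger_gap: 72.6
```

Run:
```python
from h import *
s=get_state(); print(s['tcp_pos'].round(1),s['finger_gap'],s['force'].round(1),totool((542.5,-75.8,107)).round(1),s['time_s'],s['qpos'].round(2))
```

```text
[538.5 -74.6 188. ] 72.63087497523212 [ 0.5 -0.5  0.2] [81.  -1.8  3.8] 8.2667 [ 0.28  0.66 -0.38  1.85  0.36  0.7   1.41]
```

Emit:
jog_arm([
  [[25,-1,3],[0,0,0],85],
  [[50,-1,3],[0,0,0],85],
  [[75,-1,3],[0,0,0],85],
  [[81,-1,3],[0,0,0],85],
  [[81,-1,3],[0,0,0],30],
])

```text
time_s: 8.68
tcp_pos: [540.7, -75.7, 105.8]
tool_rot: [-0.107, 1.572, 0.109]
force: [0.1, -0.9, 1.1]
finger_gap: 61.9
```

Emit:
jog_arm([
  [[0,0,0],[0,0,0],30],
  [[0,0,0],[0,0,0],30],
  [[0,0,0],[0,0,0],30],
  [[0,0,0],[0,0,0],30],
  [[0,0,0],[0,0,0],30],
])

```text
time_s: 9.1
tcp_pos: [542.4, -77.3, 107.9]
tool_rot: [-0.106, 1.567, 0.106]
force: [-0.1, 0.0, -2.3]
finger_gap: 55.2
```

Emit:
jog_arm([
  [[-15,0,0],[0,0,0],30],
  [[-35,0,0],[0,0,0],30],
  [[-55,0,0],[0,0,0],30],
  [[-75,0,0],[0,0,0],30],
  [[-75,0,0],[0,0,0],30],
])

```text
time_s: 9.52
tcp_pos: [544.6, -77.1, 185.9]
tool_rot: [-0.106, 1.561, 0.105]
force: [0.6, 0.3, -2.1]
finger_gap: 55.0
```

Run:
```python
from h import *
s=get_state(); print(s['tcp_pos'].round(1),s['finger_gap'],s['force'].round(1),totool((576,289,s['tcp_pos'][2])).round(1),s['time_s'])
```

```text
[544.6 -77.1 185.9] 55.02072133492732 [ 0.6  0.3 -2.1] [2.000e-01 3.586e+02 8.030e+01] 9.5167
```

Emit:
jog_arm([
  [[0,20,5],[0,0,0],30],
  [[0,55,13],[0,0,0],30],
  [[0,92,22],[0,0,0],30],
  [[0,130,30],[0,0,0],30],
  [[0,168,39],[0,0,0],30],
])

```text
time_s: 9.93
tcp_pos: [557.4, 95.7, 181.4]
tool_rot: [-0.106, 1.57, 0.105]
force: [0.2, 0.4, -3.3]
finger_gap: 55.1
```

Emit:
jog_arm([
  [[0,38,9],[0,0,0],30],
  [[0,76,18],[0,0,0],30],
  [[0,114,27],[0,0,0],30],
  [[0,150,36],[0,0,0],30],
  [[0,170,41],[0,0,0],30],
])

```text
time_s: 10.35
tcp_pos: [574.4, 275.2, 181.5]
tool_rot: [-0.107, 1.568, 0.114]
force: [0.4, 1.2, -3.0]
finger_gap: 54.9
```

Emit:
jog_arm([
  [[20,20,2],[0,0,0],30],
  [[50,20,2],[0,0,0],30],
  [[80,20,2],[0,0,0],30],
  [[102,20,2],[0,0,0],30],
  [[112,20,2],[0,0,0],30],
])

```text
time_s: 10.77
tcp_pos: [572.3, 286.9, 65.7]
tool_rot: [-0.11, 1.575, 0.104]
force: [0.4, -1.4, -3.4]
finger_gap: 55.3
```

Emit:
jog_arm([
  [[2,0,0],[0,0,0],30],
  [[4,0,0],[0,0,0],30],
  [[6,0,0],[0,0,0],30],
  [[6,0,0],[0,0,0],30],
  [[6,0,0],[0,0,0],30],
])

```text
time_s: 11.18
tcp_pos: [575.9, 289.1, 65.6]
tool_rot: [-0.105, 1.566, 0.107]
force: [-0.3, 0.2, -3.1]
finger_gap: 55.0
```

Emit:
jog_arm([
  [[1,0,0],[0,0,0],30],
  [[2,0,0],[0,0,0],30],
  [[3,0,0],[0,0,0],30],
  [[4,0,0],[0,0,0],30],
  [[4,0,0],[0,0,0],30],
])

```text
time_s: 11.6
tcp_pos: [574.9, 288.6, 60.1]
tool_rot: [-0.106, 1.569, 0.106]
force: [-0.2, -0.3, -3.4]
finger_gap: 55.2
```

Emit:
jog_arm([
  [[1,0,0],[0,0,0],30],
  [[2,0,0],[0,0,0],30],
  [[2,0,0],[0,0,0],30],
  [[2,0,0],[0,0,0],30],
  [[2,0,0],[0,0,0],30],
])

```text
time_s: 12.02
tcp_pos: [575.3, 288.7, 59.2]
tool_rot: [-0.106, 1.567, 0.106]
force: [-1.5, -0.7, 5.2]
finger_gap: 55.1
```

Emit:
jog_arm([
  [[0,0,0],[0,0,0],85],
  [[0,0,0],[0,0,0],85],
  [[0,0,0],[0,0,0],85],
  [[0,0,0],[0,0,0],85],
  [[-10,0,0],[0,0,0],85],
])

```text
time_s: 12.43
tcp_pos: [573.8, 287.9, 66.8]
tool_rot: [-0.108, 1.571, 0.105]
force: [-0.7, -0.7, -0.3]
finger_gap: 72.6
```

Emit:
jog_arm([
  [[-25,0,0],[0,0,0],85],
  [[-55,0,0],[0,0,0],85],
  [[-85,0,0],[0,0,0],85],
  [[-115,0,0],[0,0,0],85],
  [[-120,0,0],[0,0,0],85],
])

```text
time_s: 12.85
tcp_pos: [577.9, 290.7, 194.7]
tool_rot: [-0.102, 1.559, 0.11]
force: [-0.2, -0.0, 1.3]
finger_gap: 72.5
```

Run:
```python
from h import *
s=get_state(); print(s['tcp_pos'].round(1),s['time_s'])
d=grab_frame('top'); im=d['frame'][:,:,::-1].copy(); hsv=cv2.cvtColor(im,cv2.COLOR_BGR2HSV)
e=grab_frame('scene'); hs=cv2.cvtColor(e['frame'][:,:,::-1].copy(),cv2.COLOR_BGR2HSV)
a=cv2.resize(im[145:285,80:370],None,fx=2.6,fy=2.6,interpolation=cv2.INTER_CUBIC)
b=cv2.resize(e['frame'][145:275,225:500,::-1],None,fx=1.7,fy=1.7,interpolation=cv2.INTER_CUBIC)
can=np.zeros((a.shape[0]+b.shape[0],a.shape[1],3),np.uint8); can[:a.shape[0]]=a; can[a.shape[0]:,:b.shape[1]]=b
cv2.imwrite('pics/s3.png',can)
for c,h,roi,lo,hi,z in(('red top',hsv,(255,310,200,260),(0,150,70),(8,255,255),50),('blue top',hsv,(310,365,190,260),(100,120,30),(125,255,255),50),
  ('red sc',hs,(280,330,170,225),(0,150,70),(8,255,255),50),('blue sc',hs,(235,290,170,225),(100,120,30),(125,255,255),50),('yel top',hsv,(280,330,165,210),(22,150,80),(35,255,255),58)):
    m=np.zeros_like(h[:,:,0]); m[roi[2]:roi[3],roi[0]:roi[1]]=cv2.inRange(h,np.array(lo),np.array(hi))[roi[2]:roi[3],roi[0]:roi[1]]
    k=max(cv2.findContours(m,cv2.RETR_EXTERNAL,cv2.CHAIN_APPROX_NONE)[0],key=cv2.contourArea); el=cv2.fitEllipse(k)
    print(c,np.round(el[0],1),np.round(el[1],1),ray(d if 'top' in c else e,*el[0],z)[:2].round(1))
```

```text
[577.9 290.7 194.7] 12.85
red top [281.4 226.2] [38.2 38.3] [530.9  15.7]
blue top [331.6 219.4] [39.  39.3] [542.8 -75.6]
red sc [303.9 201.9] [27.3 34.6] [529.7  14.2]
blue sc [258.5 198.7] [27.  33.9] [541.6 -77.2]
yel top [302.7 189. ] [28.2 30.1] [598.  -23.2]
```

View pics/s3.png

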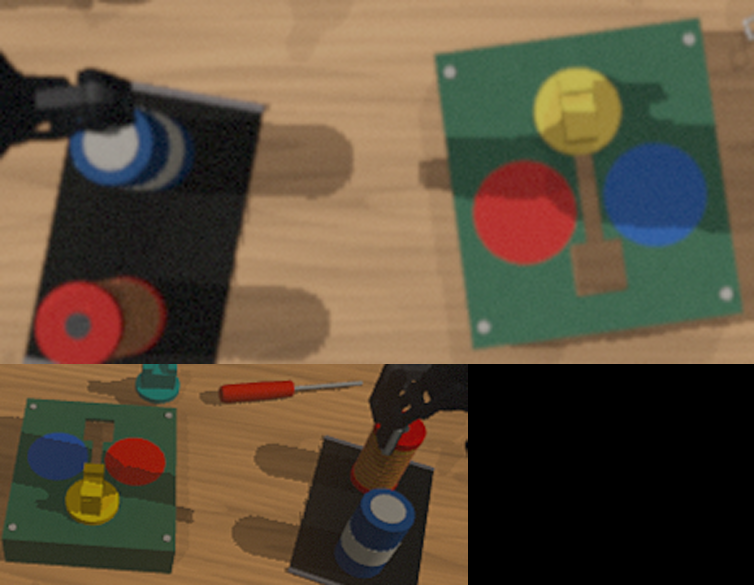

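Both objects stand upright on the mat, the can at crop (110,145) and the spool at (78,325). The marks and slot are clear. The rest base is at (577,111), and I zoom on it to read its yaw.

Run:
```python
from h import *
fs=[grab_frame('top') for _ in range(4)]; d=fs[0]; im=np.mean([f['frame'] for f in fs],0).astype(np.uint8)[:,:,::-1]
e=grab_frame('scene')
a=cv2.resize(im[168:210,280:326],None,fx=9,fy=9,interpolation=cv2.INTER_CUBIC)
b=cv2.resize(e['frame'][195:245,255:305,::-1],None,fx=7.56,fy=7.56,interpolation=cv2.INTER_CUBIC)
cv2.imwrite('pics/s4.png',np.hstack([a,b]))
# outline of block predicted for yaws
for yaw in (-20,-10,0,7.6,15,25):
    q=np.radians(yaw); out=[]
    for dx,dy in((22,11),(22,-11),(-22,-11),(-22,11)):
        u,v=proj(d,(598+dx*np.cos(q)-dy*np.sin(q),-23+dx*np.sin(q)+dy*np.cos(q),95)); out.append((round((u-280+.5)*9),round((v-168+.5)*9)))
    print(yaw,out)
```

```text
-20 [(197, 49), (305, 87), (228, 301), (121, 262)]
-10 [(176, 53), (288, 72), (250, 296), (137, 277)]
0 [(155, 62), (269, 61), (271, 288), (156, 289)]
7.6 [(141, 70), (253, 54), (285, 279), (172, 295)]
15 [(128, 80), (237, 50), (298, 269), (188, 299)]
25 [(112, 96), (215, 48), (313, 253), (210, 302)]
```

View pics/s4.png

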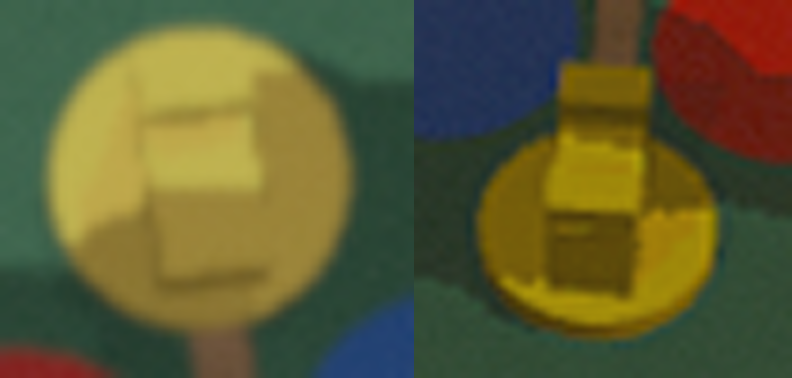

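The block's left edge runs (135,68)→(158,288) and its lower edge (158,288)→(268,270). That gives a yaw of about 7°, in line with the slot and the tool, so no turn is needed. Next I go above the rest.

Emit:
jog_arm([
  [[0,-25,-2],[0,0,0],65],
  [[0,-65,-5],[0,0,0],65],
  [[0,-105,-8],[0,0,0],65],
  [[0,-145,-11],[0,0,0],65],
  [[0,-183,-14],[0,0,0],65],
])

```text
time_s: 13.62
tcp_pos: [585.2, 103.0, 187.1]
tool_rot: [-0.107, 1.57, 0.106]
force: [0.8, -0.3, -0.2]
finger_gap: 55.9
```

Emit:
jog_arm([
  [[0,-40,-3],[0,0,0],65],
  [[10,-80,-6],[0,0,0],65],
  [[20,-115,-8],[0,0,0],65],
  [[30,-130,-9],[0,0,0],65],
  [[30,-130,-9],[0,0,0],65],
])

```text
time_s: 14.03
tcp_pos: [592.5, -31.6, 155.0]
tool_rot: [-0.103, 1.575, 0.097]
force: [-0.0, -0.2, -0.3]
finger_gap: 55.4
```

Emit:
jog_arm([
  [[0,0,0],[0,0,0],65],
  [[0,0,0],[0,0,0],65],
  [[0,0,0],[0,0,0],65],
  [[0,0,0],[0,0,0],65],
  [[0,0,0],[0,0,0],65],
])

```text
time_s: 14.45
tcp_pos: [594.7, -22.9, 158.7]
tool_rot: [-0.108, 1.567, 0.109]
force: [-0.3, 0.1, -0.3]
finger_gap: 55.3
```

Run:
```python
from h import *
s=get_state(); print(s['tcp_pos'].round(1),s['finger_gap'],s['force'].round(1),totool((597.5,-22.5,66)).round(1),s['time_s'],rot(s['tool_rot']).round(3))
```

```text
[594.7 -22.9 158.7] 55.301686481390554 [-0.3  0.1 -0.3] [92.7 -0.   2.7] 14.45 [[ 0.001 -0.137  0.991]
 [ 0.001  0.991  0.137]
 [-1.     0.001  0.001]]
```

Emit:
jog_arm([
  [[20,0,3],[0,0,0],65],
  [[42,0,3],[0,0,0],65],
  [[65,0,3],[0,0,0],65],
  [[82,0,3],[0,0,0],65],
  [[86,0,3],[0,0,0],65],
])

```text
time_s: 14.87
tcp_pos: [595.6, -23.6, 69.8]
tool_rot: [-0.107, 1.573, 0.107]
force: [0.2, -0.4, -1.0]
finger_gap: 55.3
```

Emit:
jog_arm([
  [[4,0,0],[0,0,0],65],
  [[4,0,0],[0,0,0],65],
  [[4,0,0],[0,0,0],10],
  [[4,0,0],[0,0,0],10],
  [[4,0,0],[0,0,0],10],
], force=60)

```text
time_s: 15.28
tcp_pos: [598.3, -23.9, 69.6]
tool_rot: [-0.106, 1.566, 0.106]
force: [-6.3, -0.4, 9.3]
finger_gap: 20.8
```

Emit:
jog_arm([
  [[0,0,0],[0,0,0],10],
  [[0,0,0],[0,0,0],10],
  [[0,0,0],[0,0,0],10],
  [[0,0,0],[0,0,0],10],
  [[0,0,0],[0,0,0],10],
])

```text
time_s: 15.7
tcp_pos: [598.3, -23.9, 69.6]
tool_rot: [-0.106, 1.566, 0.106]
force: [-1.0, -0.2, 6.9]
finger_gap: 20.8
```

Run:
```python
from h import *
s=get_state(); print(s['tcp_pos'].round(1),s['finger_gap'],s['force'].round(1),s['time_s'])
print(R.from_matrix(rot(s['tool_rot'])).as_rotvec())
fs=[grab_frame('top') for _ in range(1)]; d=fs[0]; e=grab_frame('scene')
cv2.imwrite('pics/s5.png',cv2.resize(e['frame'][110:290,200:440,::-1],None,fx=3,fy=3,interpolation=cv2.INTER_CUBIC))
# along-slot shift from rest start to wide end, in tool axes
print(rot(s['tool_rot']).T@np.array([492.4-597.5,-36.1+22.6,0]))
```

```text
[598.3 -23.9  69.6] 20.830454913318853 [-1.  -0.2  6.9] 15.7
[-0.10596607  1.56590052  0.10634936]
[  -0.24326184    0.79213471 -105.96024418]
```

View pics/s5.png

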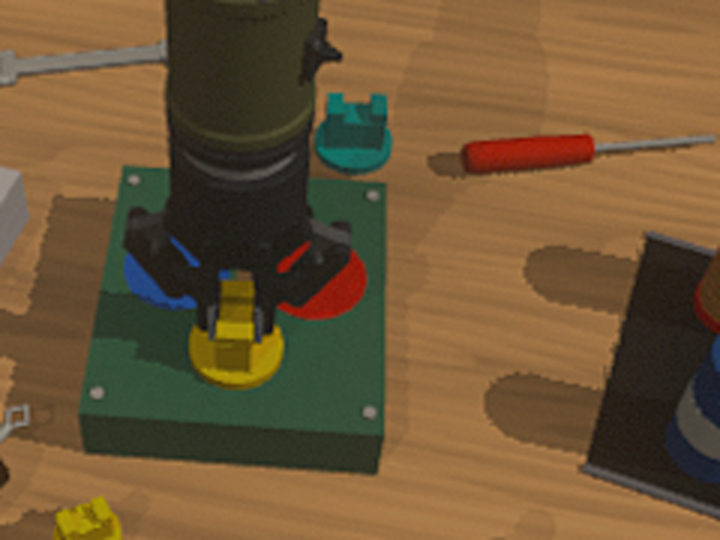

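The pads close on the block (crop (237,325)), with the fingers clear of everything else. Next I slide along the slot slowly and watch the force.

Emit:
jog_arm([
  [[-1,0,-5],[0,0,0],10],
  [[-1,0,-12],[0,0,0],10],
  [[-1,0,-20],[0,0,0],10],
  [[-1,0,-28],[0,0,0],10],
  [[-1,0,-36],[0,0,0],10],
])

```text
time_s: 16.22
tcp_pos: [561.6, -29.1, 69.6]
tool_rot: [-0.106, 1.567, 0.106]
force: [1.0, 0.6, 1.7]
finger_gap: 20.7
```

Emit:
jog_arm([
  [[0,0,-8],[0,0,0],10],
  [[0,0,-16],[0,0,0],10],
  [[0,0,-24],[0,0,0],10],
  [[0,0,-32],[0,0,0],10],
  [[0,0.4,-40],[0,0,0],10],
])

```text
time_s: 16.63
tcp_pos: [522.1, -34.1, 69.6]
tool_rot: [-0.106, 1.567, 0.106]
force: [2.8, 1.0, 1.9]
finger_gap: 20.6
```

Emit:
jog_arm([
  [[0,0,-8],[0,0,0],10],
  [[0,0,-16],[0,0,0],10],
  [[0,0.3,-24],[0,0,0],10],
  [[0,0.5,-29],[0,0,0],10],
  [[0,0.5,-30],[0,0,0],10],
])

```text
time_s: 17.05
tcp_pos: [491.6, -37.7, 69.6]
tool_rot: [-0.106, 1.568, 0.106]
force: [4.6, 1.0, 5.7]
finger_gap: 20.9
```

Emit:
jog_arm([
  [[0,0,0],[0,0,0],10],
  [[0,0,0],[0,0,0],10],
  [[0,0,0],[0,0,0],10],
  [[0,0,0],[0,0,0],10],
  [[0,0,0],[0,0,0],10],
])

```text
time_s: 17.47
tcp_pos: [491.7, -37.6, 69.6]
tool_rot: [-0.106, 1.569, 0.106]
force: [1.8, 0.8, 7.7]
finger_gap: 20.8
```

Run:
```python
from h import *
s=get_state(); print(s['tcp_pos'].round(1),s['finger_gap'],s['force'].round(1),s['time_s'],s['qpos'].round(2))
e=grab_frame('scene')
cv2.imwrite('pics/s6.png',cv2.resize(e['frame'][110:290,200:440,::-1],None,fx=3,fy=3,interpolation=cv2.INTER_CUBIC))
hs=cv2.cvtColor(e['frame'][:,:,::-1].copy(),cv2.COLOR_BGR2HSV)
m=cv2.inRange(hs,np.array((22,150,60)),np.array((35,255,255))); m[235:]=0; p=np.argwhere(m)
c=max(cv2.findContours(m,cv2.RETR_EXTERNAL,cv2.CHAIN_APPROX_NONE)[0],key=cv2.contourArea); x,y,w,h=cv2.boundingRect(c); print(x,y,w,h)
print('expected centre px',proj(e,(492.4,-36.1,58)),'front rim',proj(e,(522,-32,50)),'rest centre px of x,w',x+w/2-.5)
```

```text
[491.7 -37.6  69.6] 20.833163665899004 [1.8 0.8 7.7] 17.4667 [ 0.1   0.81 -0.19  2.08  0.49  0.3   1.2 ]
268 162 30 34
expected centre px (np.float64(283.31749458917125), np.float64(181.53712599287206)) front rim (np.float64(282.2930475982541), np.float64(195.15225936803785)) rest centre px of x,w 282.5
```

View pics/s6.png

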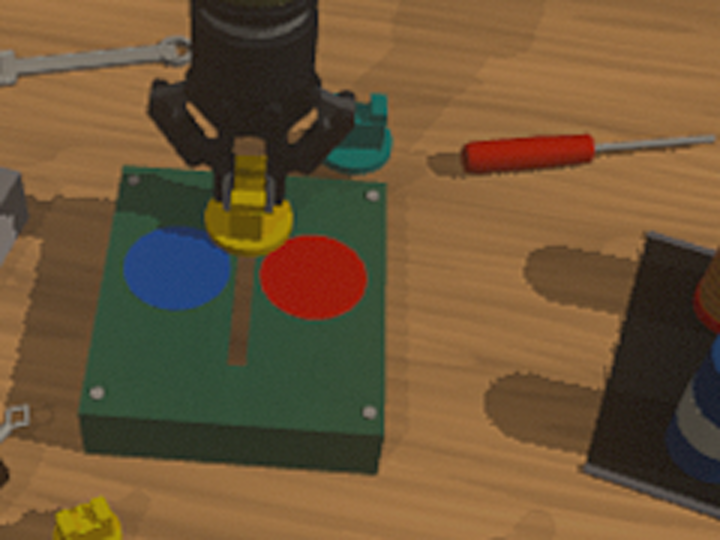

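The rest is at the wide end. Its front rim is at row 195.5 against 195.2 expected, and its column is 282.5 against 282.3. Next I lift gently.

Emit:
jog_arm([
  [[-1,0,0],[0,0,0],10],
  [[-3,0,0],[0,0,0],10],
  [[-5,0,0],[0,0,0],10],
  [[-7,0,0],[0,0,0],10],
  [[-9,0,0],[0,0,0],10],
])

```text
time_s: 17.93
tcp_pos: [491.2, -37.8, 78.1]
tool_rot: [-0.106, 1.57, 0.106]
force: [-0.3, -0.1, -2.3]
finger_gap: 20.7
```

Emit:
jog_arm([
  [[-4,0,0],[0,0,0],10],
  [[-10,0,0],[0,0,0],10],
  [[-20,0,0],[0,0,0],10],
  [[-32,0,0],[0,0,0],10],
  [[-45,0,0],[0,0,0],10],
])

```text
time_s: 18.35
tcp_pos: [491.9, -37.7, 124.0]
tool_rot: [-0.106, 1.569, 0.106]
force: [0.3, -1.0, -1.8]
finger_gap: 20.9
```

Emit:
jog_arm([
  [[0,0,0],[0,0,0],10],
  [[0,0,0],[0,0,0],10],
  [[0,0,0],[0,0,0],10],
  [[0,0,0],[0,0,0],10],
  [[0,0,0],[0,0,0],10],
])

```text
time_s: 18.77
tcp_pos: [491.8, -37.6, 122.6]
tool_rot: [-0.106, 1.57, 0.106]
force: [0.2, 0.7, -1.9]
finger_gap: 20.5
```

Run:
```python
from h import *
s=get_state(); print(s['tcp_pos'].round(1),s['finger_gap'],s['force'].round(1),s['time_s'])
# rest was at about (492.4,-36.3) for tcp xy above -> carry same offset to seat
e=grab_frame('scene')
hs=cv2.cvtColor(e['frame'][:,:,::-1].copy(),cv2.COLOR_BGR2HSV)
m=cv2.inRange(hs,np.array((22,150,60)),np.array((35,255,255))); m[235:]=0
c=max(cv2.findContours(m,cv2.RETR_EXTERNAL,cv2.CHAIN_APPROX_NONE)[0],key=cv2.contourArea); print(cv2.boundingRect(c))
print(rot(s['tool_rot']).T@(np.array((527.5,-263.5,0))-np.array((492.0,-36.8,0))))
cv2.imwrite('pics/s7.png',cv2.resize(e['frame'][80:220,130:350,::-1],None,fx=3,fy=3,interpolation=cv2.INTER_CUBIC))
```

```text
[491.8 -37.6 122.6] 20.539474851261957 [ 0.2  0.7 -1.9] 18.7667
(269, 143, 30, 36)
[-5.03757392e-02 -2.29416957e+02  4.58229814e+00]
```

The rest is free: the force is now its 2 N weight. I carry it over the seat.

Emit:
jog_arm([
  [[0,-20,0],[0,0,0],10],
  [[0,-52,1],[0,0,0],10],
  [[0,-86,2],[0,0,0],10],
  [[0,-120,2],[0,0,0],10],
  [[0,-154,3],[0,0,0],10],
])

```text
time_s: 19.23
tcp_pos: [515.6, -191.3, 122.8]
tool_rot: [-0.106, 1.569, 0.107]
force: [1.4, -0.2, -3.0]
finger_gap: 20.5
```

Emit:
jog_arm([
  [[0,-30,1],[0,0,0],10],
  [[0,-55,1.5],[0,0,0],10],
  [[0,-70,1.5],[0,0,0],10],
  [[0,-75,1.5],[0,0,0],10],
  [[0,-75,1.5],[0,0,0],10],
])

```text
time_s: 19.65
tcp_pos: [527.0, -265.3, 122.6]
tool_rot: [-0.104, 1.569, 0.104]
force: [0.1, 0.3, -1.9]
finger_gap: 20.7
```

Emit:
jog_arm([
  [[0,0,0],[0,0,0],10],
  [[0,0,0],[0,0,0],10],
  [[0,0,0],[0,0,0],10],
  [[0,0,0],[0,0,0],10],
  [[0,0,0],[0,0,0],10],
])

```text
time_s: 20.07
tcp_pos: [527.8, -262.9, 123.4]
tool_rot: [-0.107, 1.568, 0.108]
force: [1.1, 0.2, -2.5]
finger_gap: 21.1
```

Run:
```python
from h import *
s=get_state(); print(s['tcp_pos'].round(1),s['finger_gap'],s['force'].round(1),s['time_s'])
e=grab_frame('scene')
hs=cv2.cvtColor(e['frame'][:,:,::-1].copy(),cv2.COLOR_BGR2HSV)
m=cv2.inRange(hs,np.array((22,150,60)),np.array((35,255,255))); m[235:]=0
c=max(cv2.findContours(m,cv2.RETR_EXTERNAL,cv2.CHAIN_APPROX_NONE)[0],key=cv2.contourArea); x,y,w,h=cv2.boundingRect(c); print(x,y,w,h)
print('expected centre',proj(e,(527.5,-263.5,103)),'rim front/left/right',proj(e,(557.5,-263.5,103)),proj(e,(527.5,-293.5,103)),proj(e,(527.5,-233.5,103)))
cv2.imwrite('pics/s7.png',cv2.resize(e['frame'][80:240,110:310,::-1],None,fx=3,fy=3,interpolation=cv2.INTER_CUBIC))
```

```text
[ 527.8 -262.9  123.4] 21.07956797232492 [ 1.1  0.2 -2.5] 20.0667
153 137 31 35
expected centre (np.float64(168.68733586483214), np.float64(160.99759527900224)) rim front/left/right (np.float64(163.07456803055908), np.float64(171.9090055084582)) (np.float64(154.49168253812815), np.float64(158.6113683410175)) (np.float64(182.99835302595022), np.float64(163.40321437055772))
```

View pics/s7.png

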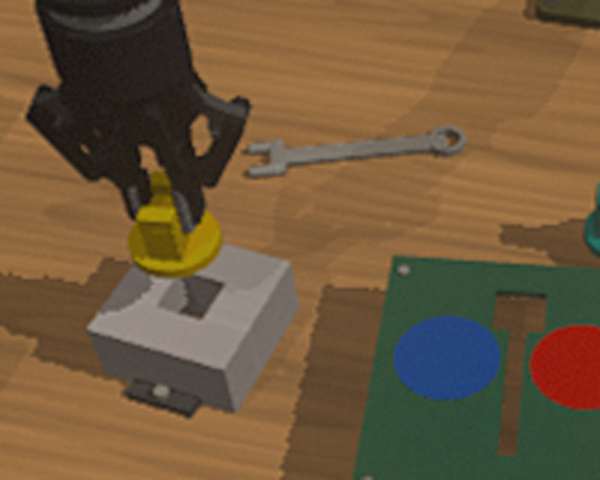

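The rest hangs level over the seat, within about 1 px of the prediction, and the hole shows below it (crop (195,293)). Next I lower it.

Emit:
jog_arm([
  [[8,0,0],[0,0,0],10],
  [[18,0,0],[0,0,0],10],
  [[26,0,0],[0,0,0],10],
  [[31,0,0],[0,0,0],10],
  [[34,0,0],[0,0,0],10],
])

```text
time_s: 20.53
tcp_pos: [526.8, -263.6, 87.7]
tool_rot: [-0.105, 1.57, 0.107]
force: [-0.1, 0.9, -2.2]
finger_gap: 20.3
```

Emit:
jog_arm([
  [[2,0,0],[0,0,0],10],
  [[5,0,0],[0,0,0],10],
  [[8,0,0],[0,0,0],10],
  [[10,0,0],[0,0,0],10],
  [[12,0,0],[0,0,0],10],
])

```text
time_s: 20.95
tcp_pos: [527.7, -264.0, 77.2]
tool_rot: [-0.106, 1.568, 0.106]
force: [0.4, -0.3, -2.9]
finger_gap: 20.7
```

Emit:
jog_arm([
  [[1,0,0],[0,0,0],10],
  [[2,0,0],[0,0,0],10],
  [[3,0,0],[0,0,0],10],
  [[4,0,0],[0,0,0],10],
  [[4,0,0],[0,0,0],10],
])

```text
time_s: 21.37
tcp_pos: [527.6, -263.9, 73.1]
tool_rot: [-0.106, 1.568, 0.106]
force: [1.0, -0.3, -2.4]
finger_gap: 20.5
```

Emit:
jog_arm([
  [[1,0,0],[0,0,0],10],
  [[2,0,0],[0,0,0],10],
  [[3,0,0],[0,0,0],10],
  [[3,0,0],[0,0,0],10],
  [[3,0,0],[0,0,0],10],
])

```text
time_s: 21.78
tcp_pos: [527.6, -263.9, 70.2]
tool_rot: [-0.106, 1.568, 0.106]
force: [0.1, -0.7, -2.6]
finger_gap: 20.9
```

Emit:
jog_arm([
  [[0.5,0,0],[0,0,0],10],
  [[1,0,0],[0,0,0],10],
  [[1,0,0],[0,0,0],10],
  [[1,0,0],[0,0,0],10],
  [[1,0,0],[0,0,0],10],
])

```text
time_s: 22.2
tcp_pos: [527.7, -263.9, 69.6]
tool_rot: [-0.106, 1.568, 0.106]
force: [-1.5, 1.0, 2.9]
finger_gap: 20.2
```

Emit:
jog_arm([
  [[0,0,0],[0,0,0],65],
  [[0,0,0],[0,0,0],65],
  [[0,0,0],[0,0,0],65],
  [[0,0,0],[0,0,0],65],
  [[0,0,0],[0,0,0],65],
], force=40)

```text
time_s: 22.62
tcp_pos: [527.7, -263.9, 69.2]
tool_rot: [-0.106, 1.568, 0.106]
force: [-0.2, -0.4, 0.3]
finger_gap: 55.7
```

Emit:
jog_arm([
  [[-12,0,0],[0,0,0],65],
  [[-40,0,0],[0,0,0],65],
  [[-75,0,0],[0,0,0],85],
  [[-110,0,0],[0,0,0],85],
  [[-120,0,0],[0,0,0],85],
])

```text
time_s: 23.03
tcp_pos: [530.7, -264.5, 195.2]
tool_rot: [-0.109, 1.56, 0.103]
force: [1.8, -0.7, 0.2]
finger_gap: 72.4
```

Run:
```python
from h import *
s=get_state(); print(s['tcp_pos'].round(1),s['finger_gap'],s['force'].round(1),s['time_s'])
e=grab_frame('scene'); d=grab_frame('top')
hs=cv2.cvtColor(e['frame'][:,:,::-1].copy(),cv2.COLOR_BGR2HSV)
m=cv2.inRange(hs,np.array((22,150,60)),np.array((35,255,255))); m[235:]=0
c=max(cv2.findContours(m,cv2.RETR_EXTERNAL,cv2.CHAIN_APPROX_NONE)[0],key=cv2.contourArea); print(cv2.boundingRect(c))
print('expected rim front/left/right',proj(e,(557.5,-263.5,50)),proj(e,(527.5,-293.5,54)),proj(e,(527.5,-233.5,54)))
a=cv2.resize(e['frame'][110:240,110:310,::-1],None,fx=3,fy=3,interpolation=cv2.INTER_CUBIC)
cv2.imwrite('pics/s8.png',a)
# objects on the mat, tops at z=102 from top and scene
for n,f in(('top',d),('scene',e)):
    h=cv2.cvtColor(f['frame'][:,:,::-1].copy(),cv2.COLOR_BGR2HSV)
    r=(80,190,165,305) if n=='top' else (400,500,150,300)
    for nm,lo,hi in(('red',(0,150,70),(8,255,255)),('blue',(100,120,30),(125,255,255)),('white',(0,0,95),(180,70,255))):
        m=np.zeros_like(h[:,:,0]); m[r[2]:r[3],r[0]:r[1]]=cv2.inRange(h,np.array(lo),np.array(hi))[r[2]:r[3],r[0]:r[1]]
        k=max(cv2.findContours(m,cv2.RETR_EXTERNAL,cv2.CHAIN_APPROX_NONE)[0],key=cv2.contourArea)
        if len(k)>5: el=cv2.fitEllipse(k); print(n,nm,np.round(el[0],1),np.round(el[1],1),ray(f,*el[0],102)[:2].round(1))
```

```text
[ 530.7 -264.5  195.2] 72.42488767552746 [ 1.8 -0.7  0.2] 23.0333
(159, 156, 29, 34)
expected rim front/left/right (np.float64(168.46935000861646), np.float64(189.27350349037687)) (np.float64(159.75826071619497), np.float64(174.9248063994034)) (np.float64(187.0258515847866), np.float64(179.62811895557414))
top red [110.2 269.3] [33.  34.9] [457.6 308. ]
top blue [124.7 200.2] [31.8 36.9] [576.1 285. ]
top white [122.2 199.6] [20.8 21.3] [577.1 289.5]
scene red [460.1 183.4] [22.7 29.7] [459.7 306.8]
scene blue [452.9 233.7] [27.9 34.9] [583.7 288. ]
scene white [452.9 229.8] [14.6 21.3] [575.1 288.5]
```

View pics/s8.png

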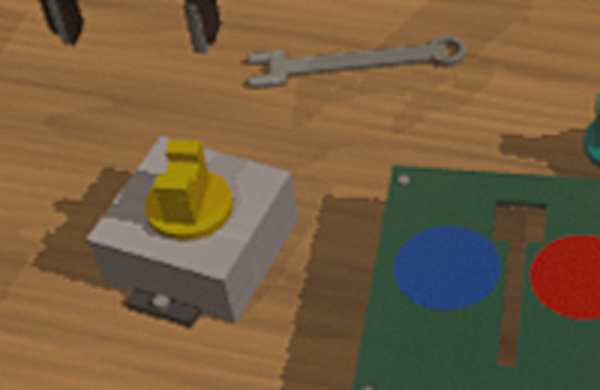

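The rest lies flat and centred on the seat block (crop (190,195)). Next I return the can, going first to the far blue mark so that nothing passes over a placed object.

Emit:
jog_arm([
  [[0,25,6],[0,0,0],85],
  [[0,64,15],[0,0,0],85],
  [[0,103,24],[0,0,0],85],
  [[0,142,33],[0,0,0],85],
  [[0,181,42],[0,0,0],85],
])

```text
time_s: 23.55
tcp_pos: [543.7, -77.4, 188.2]
tool_rot: [-0.106, 1.571, 0.106]
force: [1.1, 0.1, -0.6]
finger_gap: 72.6
```

Emit:
jog_arm([
  [[0,39,9],[0,0,0],85],
  [[0,78,18],[0,0,0],85],
  [[0,117,27],[0,0,0],85],
  [[0,156,36],[0,0,0],85],
  [[0,195,45],[0,0,0],85],
])

```text
time_s: 23.97
tcp_pos: [562.0, 121.9, 188.1]
tool_rot: [-0.107, 1.571, 0.106]
force: [1.5, 0.3, -0.6]
finger_gap: 72.5
```

Emit:
jog_arm([
  [[0,39,9],[0,0,0],85],
  [[0,78,18],[0,0,0],85],
  [[0,117,26],[0,0,0],85],
  [[0,150,33],[0,0,0],85],
  [[0,162,35],[0,0,0],85],
])

```text
time_s: 24.38
tcp_pos: [573.7, 293.2, 188.2]
tool_rot: [-0.108, 1.57, 0.116]
force: [-0.2, 1.3, 0.4]
finger_gap: 72.4
```

Emit:
jog_arm([
  [[10,0,0],[0,0,0],85],
  [[20,0,0],[0,0,0],85],
  [[30,0,0],[0,0,0],85],
  [[30,0,0],[0,0,0],85],
  [[30,0,0],[0,0,0],85],
])

```text
time_s: 24.8
tcp_pos: [575.8, 282.6, 157.8]
tool_rot: [-0.106, 1.571, 0.102]
force: [-0.2, -0.6, 0.4]
finger_gap: 72.9
```

Run:
```python
from h import *
s=get_state(); print(s['tcp_pos'].round(1),s['finger_gap'],s['force'].round(1),s['time_s'],totool((576,289,59)).round(1))
```

```text
[575.8 282.6 157.8] 72.88140451905137 [-0.2 -0.6  0.4] 24.8 [98.8  6.6  1.3]
```

Emit:
jog_arm([
  [[20,3,1],[0,0,0],85],
  [[45,3,1],[0,0,0],85],
  [[70,3,1],[0,0,0],85],
  [[92,3,1],[0,0,0],85],
  [[99,3,1],[0,0,0],85],
])

```text
time_s: 25.22
tcp_pos: [575.3, 286.3, 57.5]
tool_rot: [-0.108, 1.572, 0.103]
force: [0.0, 0.3, -0.1]
finger_gap: 72.7
```

Emit:
jog_arm([
  [[0,0,0],[0,0,0],85],
  [[0,0,0],[0,0,0],85],
  [[0,0,0],[0,0,0],30],
  [[0,0,0],[0,0,0],30],
  [[0,0,0],[0,0,0],30],
])

```text
time_s: 25.63
tcp_pos: [577.9, 289.2, 62.3]
tool_rot: [-0.105, 1.565, 0.107]
force: [-0.8, -0.8, 6.2]
finger_gap: 55.2
```

Emit:
jog_arm([
  [[0,0,0],[0,0,0],30],
  [[0,0,0],[0,0,0],30],
  [[-10,0,0],[0,0,0],30],
  [[-30,0,0],[0,0,0],30],
  [[-55,0,0],[0,0,0],30],
])

```text
time_s: 26.05
tcp_pos: [575.0, 287.8, 114.7]
tool_rot: [-0.108, 1.572, 0.105]
force: [0.7, 0.1, -2.6]
finger_gap: 55.3
```

Emit:
jog_arm([
  [[-25,0,0],[0,0,0],30],
  [[-50,0,0],[0,0,0],30],
  [[-70,0,0],[0,0,0],30],
  [[-75,0,0],[0,0,0],30],
  [[-75,0,0],[0,0,0],30],
])

```text
time_s: 26.47
tcp_pos: [577.3, 289.2, 192.2]
tool_rot: [-0.105, 1.565, 0.107]
force: [0.5, 0.9, -3.3]
finger_gap: 55.2
```

Run:
```python
from h import *
s=get_state(); print(s['tcp_pos'].round(1),s['finger_gap'],s['force'].round(1),s['time_s'],totool((542.2,-76.2,s['tcp_pos'][2])).round(1))
```

```text
[577.3 289.2 192.2] 55.19588774206494 [ 0.5  0.9 -3.3] 26.4667 [  -0.8 -357.4  -84. ]
```

Emit:
jog_arm([
  [[0,-20,-5],[0,0,0],30],
  [[0,-55,-13],[0,0,0],30],
  [[0,-92,-22],[0,0,0],30],
  [[0,-129,-30],[0,0,0],30],
  [[0,-166,-39],[0,0,0],30],
])

```text
time_s: 26.88
tcp_pos: [558.7, 116.9, 188.5]
tool_rot: [-0.108, 1.572, 0.106]
force: [0.8, -0.6, -2.4]
finger_gap: 54.6
```

Emit:
jog_arm([
  [[0,-38,-9],[0,0,0],30],
  [[0,-75,-17],[0,0,0],30],
  [[0,-112,-26],[0,0,0],30],
  [[0,-149,-34],[0,0,0],30],
  [[0,-176,-41],[0,0,0],30],
])

```text
time_s: 27.3
tcp_pos: [541.3, -65.5, 188.5]
tool_rot: [-0.105, 1.573, 0.102]
force: [1.0, -0.4, -2.9]
finger_gap: 55.0
```

Emit:
jog_arm([
  [[0,-10,-2],[0,0,0],30],
  [[0,-14,-3],[0,0,0],30],
  [[10,-14,-3],[0,0,0],30],
  [[20,-14,-3],[0,0,0],30],
  [[30,-14,-3],[0,0,0],30],
])

```text
time_s: 27.72
tcp_pos: [542.2, -72.5, 158.8]
tool_rot: [-0.107, 1.569, 0.11]
force: [0.2, 0.2, -4.0]
finger_gap: 55.1
```

Emit:
jog_arm([
  [[15,0,0],[0,0,0],30],
  [[30,0,0],[0,0,0],30],
  [[40,0,0],[0,0,0],30],
  [[40,0,0],[0,0,0],30],
  [[40,0,0],[0,0,0],30],
])

```text
time_s: 28.13
tcp_pos: [541.9, -74.0, 119.4]
tool_rot: [-0.107, 1.57, 0.108]
force: [0.2, -0.1, -2.2]
finger_gap: 55.3
```

Run:
```python
from h import *
s=get_state(); print(s['tcp_pos'].round(1),s['finger_gap'],s['force'].round(1),s['time_s'],totool((542.2,-76.2,108.5)).round(1))
```

```text
[541.9 -74.  119.4] 55.25961126551054 [ 0.2 -0.1 -2.2] 28.1333 [10.9 -2.2  0. ]
```

Emit:
jog_arm([
  [[2,-2,0],[0,0,0],30],
  [[4,-2,0],[0,0,0],30],
  [[6,-2,0],[0,0,0],30],
  [[6,-2,0],[0,0,0],30],
  [[6,-2,0],[0,0,0],30],
])

```text
time_s: 28.55
tcp_pos: [542.7, -77.3, 114.4]
tool_rot: [-0.106, 1.568, 0.106]
force: [0.6, -0.1, -3.0]
finger_gap: 55.3
```

Emit:
jog_arm([
  [[1,0,0],[0,0,0],30],
  [[2,0,0],[0,0,0],30],
  [[3,0,0],[0,0,0],30],
  [[3,0,0],[0,0,0],30],
  [[3,0,0],[0,0,0],30],
])

```text
time_s: 28.97
tcp_pos: [542.5, -77.2, 111.2]
tool_rot: [-0.106, 1.568, 0.106]
force: [-0.2, 0.1, -3.7]
finger_gap: 55.2
```

Emit:
jog_arm([
  [[1,0,0],[0,0,0],30],
  [[2,0,0],[0,0,0],30],
  [[2,0.5,0],[0,0,0],30],
  [[2,0.5,0],[0,0,0],30],
  [[2,0.5,0],[0,0,0],30],
])

```text
time_s: 29.38
tcp_pos: [542.8, -77.1, 110.3]
tool_rot: [-0.107, 1.567, 0.105]
force: [-1.3, -0.6, 6.2]
finger_gap: 55.8
```

Emit:
jog_arm([
  [[1,0,0],[0,0,0],30],
  [[1.5,0,0],[0,0,0],30],
  [[1.5,0,0],[0,0,0],30],
  [[1.5,0,0],[0,0,0],30],
  [[1.5,0,0],[0,0,0],30],
])

```text
time_s: 29.8
tcp_pos: [543.0, -77.1, 110.2]
tool_rot: [-0.107, 1.566, 0.105]
force: [-3.7, -0.8, 19.7]
finger_gap: 54.6
```

Emit:
jog_arm([
  [[-1.5,0,0],[0,0,0],30],
  [[-1.5,0,0],[0,0,0],30],
  [[-1.5,0,0],[0,0,0],85],
  [[-1.5,0,0],[0,0,0],85],
  [[-1.5,0,0],[0,0,0],85],
])

```text
time_s: 30.22
tcp_pos: [542.6, -76.6, 109.0]
tool_rot: [-0.106, 1.568, 0.107]
force: [0.2, 0.5, -0.0]
finger_gap: 72.2
```

Emit:
jog_arm([
  [[0,0,0],[0,0,0],85],
  [[-10,0,0],[0,0,0],85],
  [[-35,0,0],[0,0,0],85],
  [[-65,0,0],[0,0,0],85],
  [[-77,0,0],[0,0,0],85],
])

```text
time_s: 30.63
tcp_pos: [544.2, -76.4, 189.9]
tool_rot: [-0.106, 1.563, 0.106]
force: [1.1, 0.1, -0.2]
finger_gap: 72.4
```

Emit:
jog_arm([
  [[0,0,0],[0,0,0],85],
  [[0,30,-2],[0,0,0],85],
  [[0,70,-5],[0,0,0],85],
  [[0,110,-8],[0,0,0],85],
  [[0,150,-11],[0,0,0],85],
])

```text
time_s: 31.05
tcp_pos: [510.5, 71.5, 185.9]
tool_rot: [-0.105, 1.569, 0.105]
force: [0.1, 0.8, 0.0]
finger_gap: 72.8
```

Run:
```python
from h import *
s=get_state(); print(s['tcp_pos'].round(1),s['finger_gap'],s['force'].round(1),s['time_s'],totool((458,308,188)).round(1))
```

```text
[510.5  71.5 185.9] 72.84111642514368 [0.1 0.8 0. ] 31.05 [ -2.1 241.4 -20.5]
```

Emit:
jog_arm([
  [[0,40,-3],[0,0,0],85],
  [[0,80,-6],[0,0,0],85],
  [[0,120,-9],[0,0,0],85],
  [[0,160,-12],[0,0,0],85],
  [[0,200,-16],[0,0,0],85],
])

```text
time_s: 31.47
tcp_pos: [467.6, 268.0, 185.9]
tool_rot: [-0.107, 1.569, 0.106]
force: [1.0, 0.6, 0.1]
finger_gap: 72.4
```

Emit:
jog_arm([
  [[0,30,-3],[0,0,0],85],
  [[0,38,-4],[0,0,0],85],
  [[20,38,-4],[0,0,0],85],
  [[30,38,-4],[0,0,0],85],
  [[30,38,-4],[0,0,0],85],
])

```text
time_s: 31.88
tcp_pos: [458.1, 301.3, 153.8]
tool_rot: [-0.109, 1.573, 0.103]
force: [-0.4, -1.1, 0.0]
finger_gap: 72.4
```

Emit:
jog_arm([
  [[0,0,0],[0,0,0],85],
  [[0,0,0],[0,0,0],85],
  [[0,0,0],[0,0,0],85],
  [[0,0,0],[0,0,0],85],
  [[0,0,0],[0,0,0],85],
])

```text
time_s: 32.3
tcp_pos: [459.9, 303.5, 156.8]
tool_rot: [-0.105, 1.567, 0.106]
force: [0.6, -0.3, -0.5]
finger_gap: 72.7
```

Run:
```python
from h import *
s=get_state(); print(s['tcp_pos'].round(1),s['finger_gap'],s['force'].round(1),s['time_s'],totool((457.5,308,60)).round(1))
```

```text
[459.9 303.5 156.8] 72.7285456879768 [ 0.6 -0.3 -0.5] 32.3 [96.8  4.7 -1.9]
```

Emit:
jog_arm([
  [[20,4,-2],[0,0,0],85],
  [[45,4,-2],[0,0,0],85],
  [[70,4,-2],[0,0,0],85],
  [[92,4,-2],[0,0,0],85],
  [[97,4,-2],[0,0,0],85],
])

```text
time_s: 32.72
tcp_pos: [455.5, 306.1, 56.6]
tool_rot: [-0.109, 1.572, 0.104]
force: [-0.1, -0.2, 1.1]
finger_gap: 72.9
```

Emit:
jog_arm([
  [[0,0,0],[0,0,0],85],
  [[0,0,0],[0,0,0],85],
  [[0,0,0],[0,0,0],30],
  [[0,0,0],[0,0,0],30],
  [[0,0,0],[0,0,0],30],
])

```text
time_s: 33.13
tcp_pos: [457.9, 308.1, 60.9]
tool_rot: [-0.105, 1.566, 0.108]
force: [-0.2, 0.9, 7.4]
finger_gap: 55.6
```

Emit:
jog_arm([
  [[0,0,0],[0,0,0],30],
  [[0,0,0],[0,0,0],30],
  [[-10,0,0],[0,0,0],30],
  [[-30,0,0],[0,0,0],30],
  [[-55,0,0],[0,0,0],30],
])

```text
time_s: 33.55
tcp_pos: [455.9, 306.2, 114.3]
tool_rot: [-0.108, 1.571, 0.105]
force: [1.1, 0.0, -2.9]
finger_gap: 55.3
```

Emit:
jog_arm([
  [[-25,0,0],[0,0,0],30],
  [[-50,0,0],[0,0,0],30],
  [[-70,0,0],[0,0,0],30],
  [[-75,0,0],[0,0,0],30],
  [[-75,0,0],[0,0,0],30],
])

```text
time_s: 33.97
tcp_pos: [457.7, 307.6, 191.0]
tool_rot: [-0.104, 1.565, 0.107]
force: [0.0, -1.0, -3.5]
finger_gap: 55.4
```

Run:
```python
from h import *
s=get_state(); print(s['tcp_pos'].round(1),s['finger_gap'],s['force'].round(1),s['time_s'],totool((530.3,15.2,s['tcp_pos'][2])).round(1))
d=grab_frame('top'); e=grab_frame('scene')
for n,f,r in(('top',d,(310,365,190,260)),('scene',e,(235,285,145,215))):
    h=cv2.cvtColor(f['frame'][:,:,::-1].copy(),cv2.COLOR_BGR2HSV)
    m=np.zeros_like(h[:,:,0]); m[r[2]:r[3],r[0]:r[1]]=cv2.inRange(h,np.array((0,0,95)),np.array((180,70,255)))[r[2]:r[3],r[0]:r[1]]
    for k in cv2.findContours(m,cv2.RETR_EXTERNAL,cv2.CHAIN_APPROX_NONE)[0]:
        if len(k)>15: el=cv2.fitEllipse(k); print(n,'white',np.round(el[0],1),np.round(el[1],1),ray(f,*el[0],150)[:2].round(1))
a=cv2.resize(d['frame'][145:285,235:375,::-1],None,fx=2.6,fy=2.6,interpolation=cv2.INTER_CUBIC)
b=cv2.resize(e['frame'][135:275,210:350,::-1],None,fx=2.6,fy=2.6,interpolation=cv2.INTER_CUBIC)
cv2.imwrite('pics/s9.png',np.hstack([a,b]))
```

```text
[457.7 307.6 191. ] 55.43715327758601 [ 0.  -1.  -3.5] 33.9667 [  -0.4 -299.5   32.6]
top white [397.5 324.8] [ 27.5 152.3] [ 371.6 -169.6]
top white [397.9 194.8] [ 66.9 167.7] [ 578.7 -174.3]
top white [337.8 217.7] [22.4 22.6] [542.1 -76.9]
top white [355.  197.2] [ 1.2 13.3] [ 575.2 -105.1]
scene white [265.2 191.7] [ 9.4 18.4] [600.4 -48.1]
scene white [256.6 164. ] [14.  19.1] [539.7 -78.6]
```

View pics/s9.png

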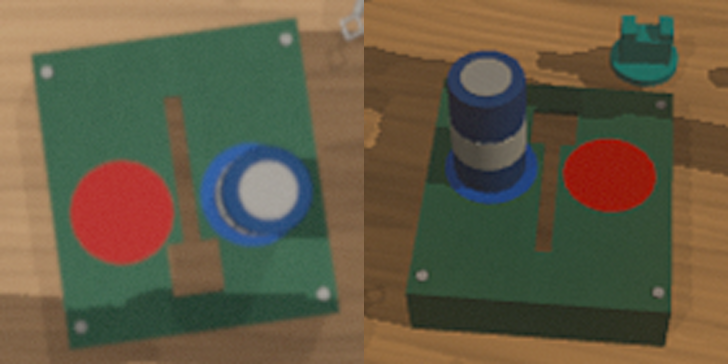

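The can stands centred on the blue mark (top crop (255,193)), measured at (541,-77.5) against the mark at (542,-76.4). Next I place the spool.

Emit:
jog_arm([
  [[0,-20,2],[0,0,0],30],
  [[0,-55,6],[0,0,0],30],
  [[0,-92,10],[0,0,0],30],
  [[0,-129,14],[0,0,0],30],
  [[0,-166,18],[0,0,0],30],
])

```text
time_s: 34.48
tcp_pos: [496.1, 143.2, 187.5]
tool_rot: [-0.108, 1.572, 0.106]
force: [0.1, 0.5, -2.9]
finger_gap: 55.2
```

Emit:
jog_arm([
  [[0,-38,4],[0,0,0],30],
  [[0,-75,8],[0,0,0],30],
  [[0,-105,11],[0,0,0],30],
  [[0,-125,14],[0,0,0],30],
  [[0,-133,15],[0,0,0],30],
])

```text
time_s: 34.9
tcp_pos: [529.4, 10.2, 187.3]
tool_rot: [-0.104, 1.572, 0.099]
force: [-0.2, -0.2, -3.0]
finger_gap: 55.4
```

Emit:
jog_arm([
  [[0,0,0],[0,0,0],30],
  [[15,0,0],[0,0,0],30],
  [[35,0,0],[0,0,0],30],
  [[55,0,0],[0,0,0],30],
  [[68,0,0],[0,0,0],30],
])

```text
time_s: 35.32
tcp_pos: [528.3, 18.2, 119.2]
tool_rot: [-0.108, 1.571, 0.111]
force: [0.4, -0.8, -2.4]
finger_gap: 55.1
```

Emit:
jog_arm([
  [[0,0,0],[0,0,0],30],
  [[0,0,0],[0,0,0],30],
  [[0,0,0],[0,0,0],30],
  [[0,0,0],[0,0,0],30],
  [[0,0,0],[0,0,0],30],
])

```text
time_s: 35.73
tcp_pos: [530.6, 15.9, 122.2]
tool_rot: [-0.106, 1.566, 0.107]
force: [-0.1, 0.6, -3.0]
finger_gap: 55.1
```

Run:
```python
from h import *
s=get_state(); print(s['tcp_pos'].round(1),s['finger_gap'],s['force'].round(1),s['time_s'],totool((530.3,15.2,109)).round(1))
```

```text
[530.6  15.9 122.2] 55.108724369678455 [-0.1  0.6 -3. ] 35.7333 [13.2 -0.7 -0.4]
```

Emit:
jog_arm([
  [[3,-0.5,0],[0,0,0],30],
  [[6,-0.5,0],[0,0,0],30],
  [[9,-0.5,0],[0,0,0],30],
  [[9,-0.5,0],[0,0,0],30],
  [[9,-0.5,0],[0,0,0],30],
])

```text
time_s: 36.15
tcp_pos: [529.8, 14.9, 112.0]
tool_rot: [-0.106, 1.569, 0.106]
force: [-0.7, 0.1, -2.5]
finger_gap: 55.5
```

Emit:
jog_arm([
  [[1,0,0],[0,0,0],30],
  [[2,0,0],[0,0,0],30],
  [[2,0,0],[0,0,0],30],
  [[2,0,0],[0,0,0],30],
  [[2,0,0],[0,0,0],30],
])

```text
time_s: 36.57
tcp_pos: [530.1, 15.0, 110.3]
tool_rot: [-0.106, 1.568, 0.106]
force: [-0.5, -0.0, -2.6]
finger_gap: 55.0
```

Emit:
jog_arm([
  [[0.5,0,0],[0,0,0],30],
  [[1,0,0],[0,0,0],30],
  [[1.5,0,0],[0,0,0],30],
  [[1.5,0,0],[0,0,0],30],
  [[1.5,0,0],[0,0,0],30],
])

```text
time_s: 36.98
tcp_pos: [530.1, 15.0, 109.0]
tool_rot: [-0.106, 1.568, 0.106]
force: [-0.8, 0.3, -0.5]
finger_gap: 55.1
```

Emit:
jog_arm([
  [[0.5,0,0],[0,0,0],30],
  [[0.5,0,0],[0,0,0],30],
  [[0.5,0,0],[0,0,0],30],
  [[0.5,0,0],[0,0,0],30],
  [[0.5,0,0],[0,0,0],30],
])

```text
time_s: 37.4
tcp_pos: [530.1, 15.0, 108.9]
tool_rot: [-0.106, 1.568, 0.106]
force: [-1.9, -0.4, 5.3]
finger_gap: 55.1
```

Emit:
jog_arm([
  [[0,0,0],[0,0,0],85],
  [[0,0,0],[0,0,0],85],
  [[0,0,0],[0,0,0],85],
  [[0,0,0],[0,0,0],85],
  [[0,0,0],[0,0,0],85],
])

```text
time_s: 37.82
tcp_pos: [530.1, 15.0, 108.2]
tool_rot: [-0.106, 1.568, 0.106]
force: [0.1, 0.3, 0.1]
finger_gap: 72.6
```

Emit:
jog_arm([
  [[-8,0,0],[0,0,0],85],
  [[-30,0,0],[0,0,0],85],
  [[-60,0,0],[0,0,0],85],
  [[-90,0,0],[0,0,0],85],
  [[-100,0,0],[0,0,0],85],
])

```text
time_s: 38.23
tcp_pos: [532.1, 15.6, 212.5]
tool_rot: [-0.106, 1.562, 0.107]
force: [1.4, -0.2, 0.4]
finger_gap: 72.9
```

Emit:
jog_arm([
  [[0,30,-3],[0,0,0],85],
  [[0,70,-8],[0,0,0],85],
  [[0,110,-13],[0,0,0],85],
  [[0,150,-18],[0,0,0],85],
  [[0,185,-22],[0,0,0],85],
])

```text
time_s: 38.65
tcp_pos: [482.2, 197.9, 208.7]
tool_rot: [-0.106, 1.568, 0.108]
force: [1.0, -0.0, -0.4]
finger_gap: 72.2
```

Emit:
jog_arm([
  [[0,30,0],[0,0,0],85],
  [[0,50,0],[0,0,0],85],
  [[0,60,0],[0,0,0],85],
  [[0,60,0],[0,0,0],85],
  [[0,60,0],[0,0,0],85],
])

```text
time_s: 39.07
tcp_pos: [475.4, 253.5, 208.2]
tool_rot: [-0.107, 1.569, 0.105]
force: [0.7, -0.2, -0.2]
finger_gap: 72.3
```

Run:
```python
from h import *
s=get_state(); print(s['tcp_pos'].round(1),s['finger_gap'],s['force'].round(1),s['time_s'])
d=grab_frame('top'); e=grab_frame('scene')
for n,nm,f,r,lo,hi in(('top','disc',d,(320,360,200,240),(0,0,95),(180,70,255)),('scene','disc',e,(240,280,150,180),(0,0,95),(180,70,255)),('top','spool',d,(255,310,200,260),(0,150,70),(8,255,255)),('scene','spool',e,(285,330,150,184),(0,150,70),(8,255,255))):
    h=cv2.cvtColor(f['frame'][:,:,::-1].copy(),cv2.COLOR_BGR2HSV)
    m=np.zeros_like(h[:,:,0]); m[r[2]:r[3],r[0]:r[1]]=cv2.inRange(h,np.array(lo),np.array(hi))[r[2]:r[3],r[0]:r[1]]
    k=max(cv2.findContours(m,cv2.RETR_EXTERNAL,cv2.CHAIN_APPROX_NONE)[0],key=cv2.contourArea)
    el=cv2.fitEllipse(k); print(n,nm,np.round(el[0],1),np.round(el[1],1),ray(f,*el[0],150)[:2].round(1))
a=cv2.resize(d['frame'][70:285,185:485,::-1],None,fx=1.3,fy=1.3,interpolation=cv2.INTER_CUBIC)
b=cv2.resize(e['frame'][130:345,125:405,::-1],None,fx=1.3,fy=1.3,interpolation=cv2.INTER_CUBIC)
cv2.imwrite('pics/s10.png',np.hstack([a,b]))
```

```text
[475.4 253.5 208.2] 72.31482462665355 [ 0.7 -0.2 -0.2] 39.0667
top disc [337.8 217.8] [22.3 22.5] [542. -77.]
scene disc [256.5 164. ] [13.9 19.2] [539.8 -78.7]
top spool [281.4 226.2] [38.1 38.3] [528.9  14.1]
scene spool [307.4 169. ] [25. 30.] [531.6  15. ]
```

View pics/s10.png

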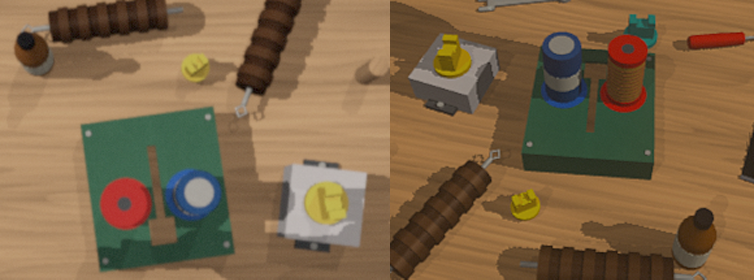

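Everything is in place: the rest sits flat in the seat, and the spool and can stand on their marks with an even rim showing. The bottle has not moved and the arm is clear, so I hand in.

```bash
python3 -c "
from rig import *
print(close_job())"
```

```text
the job is handed in; nothing more can be done
None
```

The job is handed in at about 39 s of robot time. I stood the spool and can on the black mat, then slid the yellow rest to the wide end of its slot, lifted it out and lowered it into the seat block. The can then went back to the blue mark and the spool to the red one.

Last checks, from both cameras:
- **Can:** its top is within about 1.5–3.5 mm of the blue mark's centre (12 mm allowed).
- **Spool:** its top is within about 2 mm of the red mark's centre (12 mm allowed). The top-view fit mixed its rim with the mark, so the scene view, also within 2 mm, is the better evidence.
- **Rest:** its base looks flat on the block and its rim lies about 1 px from where it should be.
- **Bottle and arm:** the bottle looks untouched, though I judged that by eye only. The gripper is open and clear of everything.

No check failed. The two cameras disagree by 2–3 mm, which is within the calibration. The highest force was about 20 N, when the can touched down on the rack. The hand-in gave no verdict.

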